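# Pack the empty bay of the sausage crate and shut its bail

### The job

One of the three bays in the wooden crate is still empty (the other two hold a tin each): lay into it the one sausage that is made for that bay's length, long, medium or short, then swing the steel bail down over the crate until it rests in its catches. The bail may stand half shut over the bays at first, so swing it back out of the way if it is. Set the sausage down rather than drop it, and leave the other two sausages, the tins, the jar and the tubs where they are.

Things in the scene. Friction and masses are not known exactly. Their poses are not given: they have to be found in the camera images.
- crate: Fixed wooden crate, 204 (x) by 240 mm (y); origin: centre of its underside. x runs along the bays, away from the robot. Three bays side by side, centred at x = 0: long at y = +80, short at y = 0, medium at y = -80 mm. Floor 8 mm thick; rails between bays 24 mm wide, tops 22 mm above the counter; end walls 36 mm high. A paper sheet lies in the empty bay.
- bay_long (a point): Centre of the floor of the long bay: 184 mm long (crate x) and 56 mm wide (crate y); floor 8 mm above the counter, side rails 14 mm higher than the floor, ends (wall or wooden block) at least 20 mm higher.
- bay_medium (a point): Centre of the floor of the medium bay: 144 mm long (crate x) and 56 mm wide (crate y); floor 8 mm above the counter, side rails 14 mm higher than the floor, ends (wall or wooden block) at least 20 mm higher.
- bay_short (a point): Centre of the floor of the short bay: 104 mm long (crate x) and 56 mm wide (crate y); floor 8 mm above the counter, side rails 14 mm higher than the floor, ends (wall or wooden block) at least 20 mm higher.
- sausage_long: Pressed dry sausage, the longest of three, dark brown with two paper bands: a bar 170 mm long (its x axis), 46 mm wide (y), 44 mm high (z) with edges rounded by 12 mm, about 0.14 to 0.4 kg. Lies loose on the counter, any of the three in any of three places. Origin: centre of its underside.
- sausage_medium: Pressed dry sausage, the middle one of three, dark brown with two paper bands: a bar 130 mm long (its x axis), 46 mm wide (y), 44 mm high (z) with edges rounded by 12 mm, about 0.14 to 0.4 kg. Lies loose on the counter, any of the three in any of three places. Origin: centre of its underside.
- sausage_short: Pressed dry sausage, the shortest of three, dark brown with two paper bands: a bar 90 mm long (its x axis), 46 mm wide (y), 44 mm high (z) with edges rounded by 12 mm, about 0.14 to 0.4 kg. Lies loose on the counter, any of the three in any of three places. Origin: centre of its underside.
- tin_a: Steel tin, 52 mm across, 40 mm high, in the middle of one of the bays. Origin: centre of its underside.
- tin_b: Steel tin like tin_a, in the middle of another bay. Origin: centre of its underside.
- bail (a joint): Angle of the bail, rad: 0 = shut, lying level in its catches; grows as it swings up and back away from the robot; 1.57 = upright; 2.3 = leaning back on its stop. Starts at 0.5 to 2.2. A U of 6 mm steel rod, 250 mm wide, arms 105 mm long, hinged about crate y; stiff, stays where it is left (2 to 3 N at the grip moves it).
- bail_grip (a point): Middle of the bail's crossbar: centre of a round dark wooden grip 16 mm thick and 100 mm long along crate y, 105 mm from the hinge. With the bail shut it is at crate x = -20, y = 0, z = 76 mm, 24 mm above the top of a seated sausage.
- bail_hinge (a point): Point on the bail's hinge axis midway between its posts: crate x = +85, y = 0, z = 76 mm. The two hinge posts, 90 mm high, stand at crate x = +85, y = +-114 mm; two catch posts with steel prongs, 82 mm high, at crate x = 0, y = +-125 mm.
- jar: Bystander: amber glass jar, 60 mm across, 105 mm high. Origin: centre of its underside.
- tub_a: Bystander: white plastic tub, 82 mm across, 52 mm high. Origin: centre of its underside.
- tub_b: Bystander: tub like tub_a. Origin: centre of its underside.

How it is judged:
On the way, in this order (a step that is already met when the one before it is completed fails the run):
1. the sausage of the right length lies flat on the floor of the empty bay, lengthwise in it and let go (((x of sausage_long in the frame of bay_long between -0.012 and 0.012 m and y of sausage_long in the frame of bay_long between -0.009 and 0.009 m and z of sausage_long in the frame of bay_long between -0.004 and 0.005 m and angle between the x axis of sausage_long and the x axis of crate, either way round below 0.15 rad and angle between sausage_long's own z axis and vertical below 0.1 rad and linear speed of sausage_long below 0.03 m/s and contact force between the fingers and sausage_long below 0.3 N) or (x of sausage_medium in the frame of bay_medium between -0.012 and 0.012 m and y of sausage_medium in the frame of bay_medium between -0.009 and 0.009 m and z of sausage_medium in the frame of bay_medium between -0.004 and 0.005 m and angle between the x axis of sausage_medium and the x axis of crate, either way round below 0.15 rad and angle between sausage_medium's own z axis and vertical below 0.1 rad and linear speed of sausage_medium below 0.03 m/s and contact force between the fingers and sausage_medium below 0.3 N) or (x of sausage_short in the frame of bay_short between -0.012 and 0.012 m and y of sausage_short in the frame of bay_short between -0.009 and 0.009 m and z of sausage_short in the frame of bay_short between -0.004 and 0.005 m and angle between the x axis of sausage_short and the x axis of crate, either way round below 0.15 rad and angle between sausage_short's own z axis and vertical below 0.1 rad and linear speed of sausage_short below 0.03 m/s and contact force between the fingers and sausage_short below 0.3 N))), for 0.2 s.
2. the bail is swung down until it rests in its catches (within 0.06 rad of shut) (value of joint bail below 0.06 rad), for 0.2 s.
At the end, for the whole second after the job is handed in: The sausage that belongs to the empty bay (long in long, and so on) lies flat on that bay's floor, within 12 mm lengthwise and 9 mm sideways of its centre, turned under 0.15 rad, let go and at rest; the bail is within 0.06 rad of shut (((x of sausage_long in the frame of bay_long between -0.012 and 0.012 m and y of sausage_long in the frame of bay_long between -0.009 and 0.009 m and z of sausage_long in the frame of bay_long between -0.004 and 0.005 m and angle between the x axis of sausage_long and the x axis of crate, either way round below 0.15 rad and angle between sausage_long's own z axis and vertical below 0.1 rad and linear speed of sausage_long below 0.03 m/s and contact force between the fingers and sausage_long below 0.3 N) or (x of sausage_medium in the frame of bay_medium between -0.012 and 0.012 m and y of sausage_medium in the frame of bay_medium between -0.009 and 0.009 m and z of sausage_medium in the frame of bay_medium between -0.004 and 0.005 m and angle between the x axis of sausage_medium and the x axis of crate, either way round below 0.15 rad and angle between sausage_medium's own z axis and vertical below 0.1 rad and linear speed of sausage_medium below 0.03 m/s and contact force between the fingers and sausage_medium below 0.3 N) or (x of sausage_short in the frame of bay_short between -0.012 and 0.012 m and y of sausage_short in the frame of bay_short between -0.009 and 0.009 m and z of sausage_short in the frame of bay_short between -0.004 and 0.005 m and angle between the x axis of sausage_short and the x axis of crate, either way round below 0.15 rad and angle between sausage_short's own z axis and vertical below 0.1 rad and linear speed of sausage_short below 0.03 m/s and contact force between the fingers and sausage_short below 0.3 N)) and value of joint bail below 0.06 rad); the robot touches nothing.
It fails at once if a second sausage is moved more than 25 mm (only one may be taken) (distance of each of sausage_long, sausage_medium from where it was at the start of the episode above 0.025 m or distance of each of sausage_long, sausage_short from where it was at the start of the episode above 0.025 m or distance of each of sausage_medium, sausage_short from where it was at the start of the episode above 0.025 m).
It fails at once if a tin is shifted more than 15 mm or tipped (distance of any of tin_a, tin_b from where it was at the start of the episode above 0.015 m or angle between any of tin_a, tin_b's own z axis and vertical above 0.35 rad).
It fails at once if the jar or a tub is shifted more than 25 mm or tipped (distance of any of jar, tub_a, tub_b from where it was at the start of the episode above 0.025 m or angle between any of jar, tub_a, tub_b's own z axis and vertical above 0.35 rad).
It fails at once if a sausage is dropped: out of the fingers and moving faster than 0.6 m/s (about 20 mm of free fall) ((linear speed of sausage_long above 0.6 m/s and contact force between the fingers and sausage_long below 0.05 N) or (linear speed of sausage_medium above 0.6 m/s and contact force between the fingers and sausage_medium below 0.05 N) or (linear speed of sausage_short above 0.6 m/s and contact force between the fingers and sausage_short below 0.05 N)).
It also fails if it takes over 72 s, if anything falls off the work surface, if the arm or the gripper's body presses on something with over 40 N, if the wrist force passes 120 N, or if a joint passes its speed limit or range.

### The arm

A 7-joint arm with a two-finger parallel gripper is mounted at the origin on the work surface. World frame = base frame: x ahead of the robot, y to its left, z up, the work surface at z = 0. Lengths are in m, angles in rad, forces in N, time in s.
With the tool pointing down it reaches from about 0.4 to 0.925 m from the base axis. Payload 5.6 kg.
Tool frame: the origin (TCP) lies midway between the tips of the shut fingers; the grasp point (between the pads) lies robot.grip_point_offset behind it (robot.grip_point_offset is the distance from the TCP to the grasp point, in m); y points along the fingers, z is the direction in which the jaws open and shut, and the axes are right-handed (so a half turn about y gives the same grasp; the last joint's range is limited). The gripper opens to 85 mm and grips with 20 to 120 N. Pads are 22 mm wide; open, the fingers measure 114 mm over their backs; the gripper's body (76 mm by 85 mm) begins 54 mm behind the grasp point. The pads swing forward as they close: fully open they stand 13 mm farther back than shut.
Start: joints at [1.3, 0.468, -0.012, 1.603, 0.006, 1.071, -0.056], TCP at [0.147, -0.633, 0.231] pointing down, gripper open.
Joint ranges: [-2.53, 2.53], [-0.31, 2.02], [-1.57, 1.55], [0.28, 2.44], [-1.29, 4.43], [0.15, 1.84], [-2.92, 2.92]. Speed limits (rad/s): [2.57, 2.57, 3.14, 3.14, 3.14, 3.14, 3.14].

### API

Orientations are given as a unit quaternion [x, y, z, w].
In Python, from bench import observe, viewer, job_done, robot gives the robot as it stands. The module is installed in compiled form; this text tells all that it offers.
- The arm moves only by the shell command python3 -m crank 'ROWS' [OPENING] [FORCE]. ROWS is JSON, a list of rows, each a list of 2 entries, a list of its own where there are three numbers: the shift along the tool's x, y, z each as a share of 10 cm, from -1 to 1, then the turn, a rotation vector about the tool's x, y, z each as a share of pi/2 rad, from -1 to 1. A call has 1 to 20 rows; each row is the pose to reach, as a shift and turn from the pose commanded when the call began, along the tool's axes at that moment; what a row does not reach only later rows make up. A row lasts 1/12 s, in which the tool goes at most 41.7 mm and 7.16 degrees, less where a joint would pass 70% of its speed; a pose out of reach is approached as far as the arm can. A call with a number of a shift or a turn outside -1 to 1 is refused whole. A call with a gripper value outside its range is refused whole. OPENING is the gripper's target within -1 to 1 (shut at 1, half-way at 0, fully open at -1), set as the call begins (- or left out, the last holds). The fingers move at their own pace and stop on an object; FORCE is the grip in N (left out, the last holds). Time passes only in rows, so rows that repeat a pose let the fingers close. It gives the time, the measured TCP pose, the force and the opening at its end, in the units of the state.
- observe(): the state, without advancing time (a new reading comes with each control period).
- viewer.snapshot(name): name is "scene" or "top"; returns a dict with "color" (400x640x3 uint8, blue, green, red), "K" (3x3 intrinsics, pixels), "rvec" (rotation vector, rad) and "tvec" (3), from world to camera coordinates, as OpenCV has them. Camera axes: x right, y down, z forward; pixel columns grow to the right and rows downward; lengths in m; the calibration is good to about 2 mm. A picture is of the moment at which its call begins. There is no depth.
- job_done(): hands the job in, once; it reports no verdict.
The state is a dict: "t": time; "joints": joint angles; "qd": joint speeds; "tau": joint torques, N m; "tcp_pos": TCP position; "eef_rot": TCP orientation; "contact_force": force on the tool from outside, world axes, zero at the start; "wrist_torque": the same for the moment, N m; "gripper_width": opening from 0.0 (shut) to 1.0 (fully open).
Only numpy, scipy, OpenCV 4.12 (cv2) and the standard library are available. Lean on these libraries where they do the work, as an engineer would, in place of code of your own. Each camera call takes 0.05 s, during which the arm holds its last target.

## Working session

There is one attempt and no reset: what is moved stays moved. The work goes in short steps, Python scripts to look and compute and a shell command to move; the robot and the scene stay as the last step left them, time stands still between calls to the robot, and variables do not carry over. Pictures are saved under pics/ and viewed, and the job is handed in when it is done.

```bash
mkdir -p pics; cat > h.py <<'E'
import cv2,numpy as np
from bench import observe,viewer,robot
def cam(n):
    s=viewer.snapshot(n); R=cv2.Rodrigues(np.array(s["rvec"],float))[0]; return s["color"],np.array(s["K"],float),R,np.array(s["tvec"],float).ravel()
def ray(c,uv,z):
    _,K,R,t=c; d=R.T@np.linalg.solve(K,[uv[0],uv[1],1.]); o=-R.T@t; return o+d*(z-o[2])/d[2]
def proj(c,p):
    _,K,R,t=c; q=K@(R@np.array(p,float)+t); return q[:2]/q[2]
E
python3 - <<'E'
from h import *
for n in("scene","top"):
    c=cam(n); cv2.imwrite(f"pics/{n}0.png",c[0]); print(n,c[1].tolist(),(-c[2].T@c[3]).round(3))
s=observe(); print({k:np.round(v,3).tolist() for k,v in s.items()}); print(robot.grip_point_offset)
E
```

```text
scene [[392.2776821901573, 0.0, 313.7634258026575], [0.0, 392.2776821901573, 199.5448502275822], [0.0, 0.0, 1.0]] [ 1.155 -0.045  0.965]
top [[387.0075237259151, 0.0, 318.92884799264704], [0.0, 387.0075237259151, 202.1884049508576], [0.0, 0.0, 1.0]] [ 0.355 -0.042  1.122]
{'t': 0.1, 'joints': [1.3, 0.468, -0.012, 1.604, 0.006, 1.071, -0.056], 'qd': [0.002, -0.003, -0.001, -0.002, -0.001, 0.002, -0.001], 'tau': [0.001, -53.352, 0.022, -25.197, 0.011, 0.004, 0.0], 'tcp_pos': [0.147, -0.633, 0.23], 'eef_rot': [-0.08, 0.703, -0.702, 0.08], 'contact_force': [0.464, 0.803, -0.191], 'wrist_torque': [-0.018, -0.029, -0.034], 'gripper_width': 1.003}
0.0187
```

View pics/scene0.png

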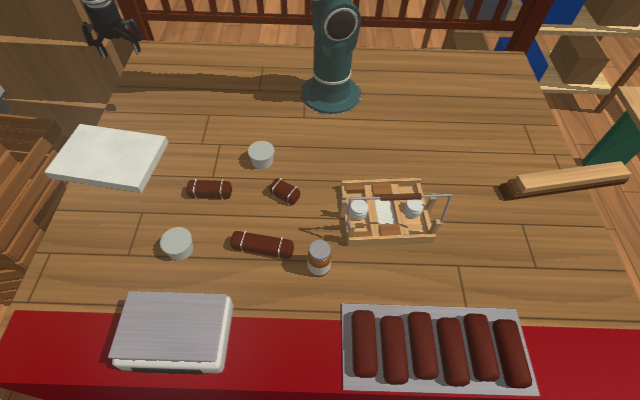

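View pics/top0.png

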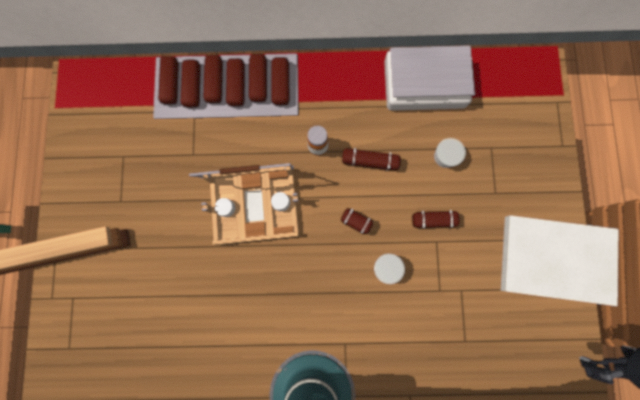

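The middle (short) bay is empty, with its paper sheet at top (255,206). The tins are at top (224,207) and (281,201), and the short sausage is at top (357,220). I'll zoom in.

```bash
python3 - <<'E'
import cv2,numpy as np
a=cv2.imread("pics/top0.png")[145:255,180:400]; b=cv2.imread("pics/scene0.png")[165:255,260:460]
cv2.imwrite("pics/z0.png",np.vstack([cv2.resize(a,(600,300),interpolation=2),cv2.resize(b,(600,270),interpolation=2)]))
E
```

```text
(no output)
```

View pics/z0.png

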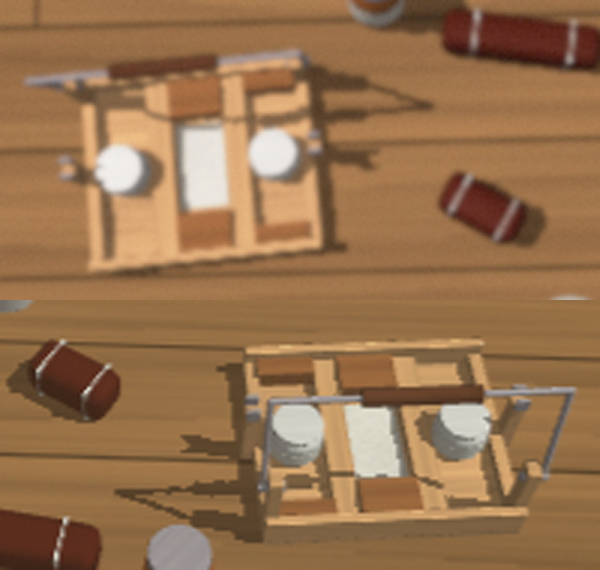

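```bash
cat > m.py <<'E'
from h import *
def blob(mask,x0,y0,x1,y1):
    m=np.zeros_like(mask); m[y0:y1,x0:x1]=mask[y0:y1,x0:x1]
    cs=cv2.findContours(m,cv2.RETR_EXTERNAL,cv2.CHAIN_APPROX_NONE)[0]
    c=max(cs,key=cv2.contourArea); M=cv2.moments(c); return np.array([M['m10']/M['m00'],M['m01']/M['m00']]),c
def tri(a,ua,b,ub):
    A=[];B=[]
    for c,u in((a,ua),(b,ub)):
        _,K,R,t=c; d=R.T@np.linalg.solve(K,[u[0],u[1],1.]); d/=np.linalg.norm(d);P=np.eye(3)-np.outer(d,d);o=-R.T@t
        A.append(P);B.append(P@o)
    X=np.linalg.lstsq(np.vstack(A),np.hstack(B),rcond=None)[0]; return X,[np.linalg.norm(P@X-q) for P,q in zip(A,B)]
def masks(c):
    h=cv2.cvtColor(c[0],cv2.COLOR_BGR2HSV); H,S,V=cv2.split(h)
    dark=(((H<9)|(H>170))&(S>110)&(V<125)).astype(np.uint8)*255
    white=((S<60)&(V>150)).astype(np.uint8)*255
    return dark,white
E
python3 - <<'E'
from m import *
T=cam("top");S=cam("scene")
td,tw=masks(T);sd,sw=masks(S)
def pr(n,*a): print(n,*[np.round(x,4) for x in a])
for n,z,bt,bs in (("paper",.008,(245,190,266,224),(374,195,397,225)),("tinA",.048,(213,197,238,218),(347,197,370,222)),("tinB",.048,(270,190,294,212),(402,197,424,222))):
    u,c=blob(tw,*bt); v,_=blob(sw,*bs); pr(n,u,ray(T,u,z),cv2.minAreaRect(c)); pr("  sc",v,ray(S,v,z),*tri(T,u,S,v))
u,c=blob(td,335,200,380,240); 
P=np.array([ray(T,p[0],.022)[:2] for p in c],np.float32); pr("sausT",u,cv2.contourArea(c),ray(T,u,.022)); print(cv2.minAreaRect(P))
u2,c2=blob(sd,262,172,305,210); P=np.array([ray(S,p[0],.03)[:2] for p in c2],np.float32); pr("sausS",u2,ray(S,u2,.03),*tri(T,u,S,u2)); print(cv2.minAreaRect(P))
for n,b in(("med",(405,200,465,235)),("long",(335,140,405,175))):
    u,c=blob(td,*b);P=np.array([ray(T,p[0],.022)[:2] for p in c],np.float32);print(n,cv2.minAreaRect(P))
u,c=blob(td,210,160,265,180); v,c2=blob(sd,375,185,425,203)
pr("grip",u,v,*tri(T,u,S,v)); print(cv2.minAreaRect(c),cv2.minAreaRect(c2))
for n,b,bs in(("tubA",(370,250,410,290),(245,140,278,170)),("jar",(300,120,332,158),None)):
    u,c=blob(tw,*b); pr(n,ray(T,u,.052 if n=="tubA" else .105))
E
```

```text
Traceback (most recent call last):
ValueError: setting an array element with a sequence. The requested array has an inhomogeneous shape after 1 dimensions. The detected shape was (3,) + inhomogeneous part.
```

```bash
cat > meas.py <<'E'
from m import *
T=cam("top");S=cam("scene")
td,tw=masks(T);sd,sw=masks(S)
def pr(n,*a): print(n,*[np.round(x,4).tolist() for x in a])
for n,z,bt,bs in (("paper",.008,(245,190,266,224),(374,195,397,225)),("tinA",.048,(213,197,238,218),(347,197,370,222)),("tinB",.048,(270,190,294,212),(402,197,424,222))):
    u,c=blob(tw,*bt); v,_=blob(sw,*bs); pr(n,u,ray(T,u,z)); print(cv2.minAreaRect(c)); pr("  sc",v,ray(S,v,z),*tri(T,u,S,v))
u,c=blob(td,335,200,380,240); 
P=np.array([ray(T,p[0],.022)[:2] for p in c],np.float32); pr("sausT",u,cv2.contourArea(c),ray(T,u,.022)); print(cv2.minAreaRect(P))
u2,c2=blob(sd,262,172,305,210); P=np.array([ray(S,p[0],.03)[:2] for p in c2],np.float32); pr("sausS",u2,ray(S,u2,.03),*tri(T,u,S,u2)); print(cv2.minAreaRect(P))
for n,b in(("med",(405,200,465,235)),("long",(335,140,405,175))):
    u,c=blob(td,*b);P=np.array([ray(T,p[0],.022)[:2] for p in c],np.float32);print(n,cv2.minAreaRect(P))
u,c=blob(td,210,160,265,180); v,c2=blob(sd,375,185,425,203)
pr("grip",u,v,*tri(T,u,S,v)); print(cv2.minAreaRect(c),cv2.minAreaRect(c2))
for n,b,bs in(("tubA",(370,250,410,290),(245,140,278,170)),("jar",(300,120,332,158),None)):
    u,c=blob(tw,*b); pr(n,ray(T,u,.052 if n=="tubA" else .105))
E
python3 meas.py
```

```text
paper [254.2739, 205.5627] [0.5238, 0.1597, 0.008]
((254.17623901367188, 205.43853759765625), (30.0578670501709, 16.568038940429688), 84.80557250976562)
  sc [383.8636, 211.6889] [0.5252, 0.1582, 0.008] [0.524, 0.1593, 0.0063] [0.0007, 0.0007]
tinA [222.9265, 206.401] [0.5173, 0.2409, 0.048]
((222.5, 206.5), (17.0, 17.0), 90.0)
  sc [359.6981, 207.0323] [0.5382, 0.0827, 0.048] [0.5239, 0.158, 0.0615] [0.0776, 0.0776]
tinB [279.3638, 200.6743] [0.5301, 0.0817, 0.048]
((279.5, 201.0), (18.0, 17.0), 90.0)
  sc [415.5271, 205.3765] [0.527, 0.2413, 0.048] [0.543, 0.1525, 0.085] [0.0766, 0.0766]
sausT [356.564, 220.8365] 211.0 [0.4711, -0.1356, 0.022]
((0.4712597131729126, -0.13569003343582153), (0.04571192339062691, 0.04376431927084923), 61.86783218383789)
sausS [283.7803, 187.5955] [0.4647, -0.1373, 0.03] [0.4696, -0.1355, 0.0366] [0.0011, 0.0011]
((0.4643944203853607, -0.13775740563869476), (0.048893097788095474, 0.03550194948911667), 60.929222106933594)
med ((0.46999526023864746, -0.3647722601890564), (0.06835702806711197, 0.04291405901312828), 88.73474884033203)
long ((0.6515486240386963, -0.18427231907844543), (0.09590853750705719, 0.046931419521570206), 82.09709930419922)Traceback (most recent call last):
  File "meas.py", line 12, in <module>
    u,c=blob(td,210,160,265,180); v,c2=blob(sd,375,185,425,203)
        ~~~~^^^^^^^^^^^^^^^^^^^^
  File "m.py", line 5, in blob
    c=max(cs,key=cv2.contourArea); M=cv2.moments(c); return np.array([M['m10']/M['m00'],M['m01']/M['m00']]),c
                                                                      ~~~~~~~~^~~~~~~~~
ZeroDivisionError: float division by zero
```

```bash
cat > meas2.py <<'E'
from m import *
T=cam("top");S=cam("scene")
def dk(c):
    H,Sa,V=cv2.split(cv2.cvtColor(c[0],cv2.COLOR_BGR2HSV))
    return (((H<7)|(H>172))&(Sa>90)&(V<140)).astype(np.uint8)*255
def box(c,b,z,close=True):
    m=dk(c); k=np.zeros_like(m); x0,y0,x1,y1=b; k[y0:y1,x0:x1]=m[y0:y1,x0:x1]
    if close: k=cv2.morphologyEx(k,cv2.MORPH_CLOSE,np.ones((5,5)))
    u,cc=blob(k,0,0,640,400); P=np.array([ray(c,p[0],z)[:2] for p in cc],np.float32)
    return u,cv2.minAreaRect(P),cv2.minAreaRect(cc)
print("sausT",box(T,(335,200,380,240),.025)); print("sausS",box(S,(262,172,305,210),.03))
u=box(T,(335,200,380,240),.025)[0]; v=box(S,(262,172,305,210),.03)[0]; print(tri(T,u,S,v))
E
python3 meas2.py; python3 - <<'E'
from m import *
from meas2 import dk
T=cam("top");S=cam("scene")
print(cv2.cvtColor(T[0],cv2.COLOR_BGR2HSV)[164:176,235].tolist())
print(cv2.cvtColor(S[0],cv2.COLOR_BGR2HSV)[190:204,400].tolist())
cv2.imwrite("pics/z1.png",cv2.resize(T[0][150:250,190:310],(720,600),interpolation=2))
E
```

```text
sausT (array([356.88745211, 221.09626437]), ((0.47057369351387024, -0.13616745173931122), (0.08355794101953506, 0.04128844290971756), 58.76751708984375), ((356.8923034667969, 220.9384765625), (29.520263671875, 14.388028144836426), 29.744882583618164))
sausT (array([356.59130435, 220.93285024]), ((0.47091910243034363, -0.1353333294391632), (0.0832681655883789, 0.04045335203409195), 59.46499252319336), ((356.5943298339844, 220.83018493652344), (29.429960250854492, 14.08364486694336), 29.05460548400879))Traceback (most recent call last):
  File "meas2.py", line 11, in <module>
    print("sausT",box(T,(335,200,380,240),.025)); print("sausS",box(S,(262,172,305,210),.03))
                                                                ~~~^^^^^^^^^^^^^^^^^^^^^^^^^
  File "meas2.py", line 9, in box
    u,cc=blob(k,0,0,640,400); P=np.array([ray(c,p[0],z)[:2] for p in cc],np.float32)
         ~~~~^^^^^^^^^^^^^^^
  File "m.py", line 5, in blob
    c=max(cs,key=cv2.contourArea); M=cv2.moments(c); return np.array([M['m10']/M['m00'],M['m01']/M['m00']]),c
ValueError: max() iterable argument is empty
Traceback (most recent call last):
  File "meas2.py", line 11, in <module>
    print("sausT",box(T,(335,200,380,240),.025)); print("sausS",box(S,(262,172,305,210),.03))
                                                                ~~~^^^^^^^^^^^^^^^^^^^^^^^^^
  File "meas2.py", line 9, in box
    u,cc=blob(k,0,0,640,400); P=np.array([ray(c,p[0],z)[:2] for p in cc],np.float32)
         ~~~~^^^^^^^^^^^^^^^
  File "m.py", line 5, in blob
    c=max(cs,key=cv2.contourArea); M=cv2.moments(c); return np.array([M['m10']/M['m00'],M['m01']/M['m00']]),c
ValueError: max() iterable argument is empty
```

```bash
python3 - <<'E'
from m import *
T=cam("top");S=cam("scene")
print(cv2.cvtColor(T[0],cv2.COLOR_BGR2HSV)[164:176,235].tolist())
print(cv2.cvtColor(S[0],cv2.COLOR_BGR2HSV)[190:204,400].tolist())
cv2.imwrite("pics/z1.png",np.hstack([cv2.resize(T[0][150:250,190:310],(400,333),interpolation=2),cv2.resize(S[0][165:250,335:455],(400,283),interpolation=2).copy() if 0 else cv2.resize(S[0][160:260,335:455],(400,333),interpolation=2)]))
E
```

```text
[[15, 136, 148], [14, 136, 144], [14, 139, 128], [13, 151, 108], [10, 148, 105], [9, 150, 104], [10, 151, 101], [10, 145, 93], [12, 136, 105], [14, 121, 139], [14, 118, 155], [15, 117, 153]]
[[16, 121, 202], [16, 121, 200], [16, 124, 204], [16, 124, 175], [12, 143, 102], [11, 148, 105], [11, 147, 106], [12, 147, 99], [12, 142, 88], [14, 134, 76], [16, 122, 188], [16, 122, 203], [16, 119, 150], [16, 118, 147]]
```

View pics/z1.png

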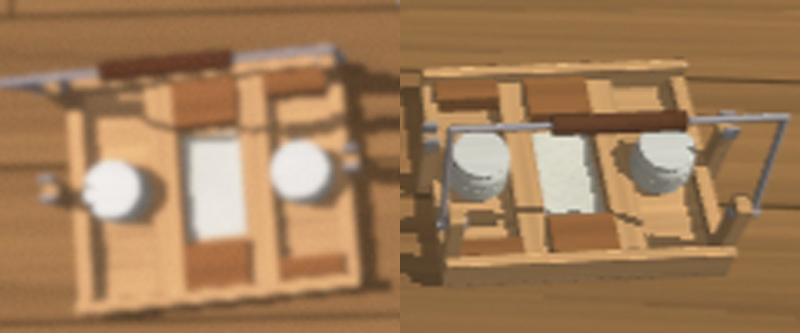

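The top view puts the grip at (240,169.5), and the scene view puts it at (401,196.7).

```bash
python3 - <<'E'
from m import *
T=cam("top");S=cam("scene")
def m(c,b,z):
    H,Sa,V=cv2.split(cv2.cvtColor(c[0],cv2.COLOR_BGR2HSV)); k=((H<14)&(Sa>125)&(V<118)).astype(np.uint8)*255
    return blob(k,*b)
u,c=m(T,(212,160,265,180),0); v,c2=m(S,(376,190,425,203),0)
print(u,cv2.boundingRect(c),v,cv2.boundingRect(c2)); X,e=tri(T,u,S,v); print(X,e)
H,Sa,V=cv2.split(cv2.cvtColor(S[0],cv2.COLOR_BGR2HSV)); k=((Sa>120)&(V<115)).astype(np.uint8)*255
v,c=blob(cv2.morphologyEx(k[:, :],cv2.MORPH_CLOSE,np.ones((3,3))),265,174,303,207); print('sausS',v,[ray(S,v,z)[:2] for z in(.022,.03)],tri(T,(356.8,221.0),S,v))
for yaw,o in((.078,(.524,.160)),):
    R=np.array([[np.cos(yaw),-np.sin(yaw)],[np.sin(yaw),np.cos(yaw)]])
    d=R.T@(X[:2]-o); print("crate frame grip",d, "angle",np.arctan2(X[2]-.076,.085-d[0]), np.hypot(X[2]-.076,.085-d[0]))
    for c,n in((T,"t"),(S,"s")):
        im=cv2.resize(c[0],None,fx=4,fy=4,interpolation=2)
        for z,(a,b) in((.036,(.102,.12)),(.022,(.052,.028)),(.008,(.052,.028))):
            q=[proj(c,[*(R@[sx*a,sy*b]+o),z]) for sx,sy in((1,1),(1,-1),(-1,-1),(-1,1))]
            cv2.polylines(im,[((np.array(q)+.5)*4-.5).astype(int)],True,(255,0,0) if z==.036 else (0,0,255) if z==.022 else(0,255,0),1)
        cv2.imwrite(f"pics/o{n}.png",im[600:1020,760:1280] if n=="t" else im[660:1020,1330:1850])
E
python3 -c "
import cv2,numpy as np
a=cv2.imread('pics/ot.png');b=cv2.imread('pics/os.png');b=cv2.copyMakeBorder(b,0,a.shape[0]-b.shape[0],0,0,0)
cv2.imwrite('pics/o.png',cv2.resize(np.hstack([a,b]),(800,323)))"
```

```text
[238.69216242 169.15769594] (220, 165, 39, 9) [399.91554358 196.25786164] (376, 193, 45, 7)
[0.59088654 0.1667235  0.17933602] [np.float64(0.0015728673689339714), np.float64(0.0015728673689339066)]
sausS [282.0897126  192.21192587] [array([ 0.47595819, -0.14186902]), array([ 0.48172081, -0.14104358])] (array([ 0.47139137, -0.1396607 ,  0.01549593]), [np.float64(0.0028652087192322655), np.float64(0.002865208719232083)])
crate frame grip [0.06720707 0.0014912 ] angle 1.4002831927696087 0.10485667155994668
```

View pics/o.png

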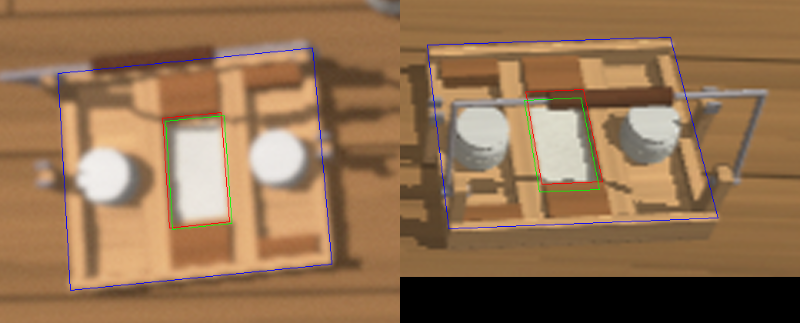

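The overlay fits well. The crate is at (0.524, 0.160) with yaw 0.078. The bail is at about 1.40 rad, with its radius checking out at 0.105. I'll swing it back first, for clearance.

```bash
cat > p.py <<'E'
import sys
from h import *
from scipy.spatial.transform import Rotation as Ro
# usage: p.py w|c x y z yaw   (c: crate frame; yaw = direction of jaw axis, deg, in that frame; mod 180)
O=np.array([.524,.160]);Y=.078
s=observe(); R=Ro.from_quat(s["eef_rot"]).as_matrix(); p=np.array(s["tcp_pos"])
print("t",round(s["t"],2),"tcp",p.round(4),"jawdir deg",np.degrees(np.arctan2(R[1,2],R[0,2])).round(1),"toolx",R[:,0].round(2),"y",R[:,1].round(2),"z",R[:,2].round(2),"w",round(s["gripper_width"],3),"F",np.round(s["contact_force"],1), "j7",round(s["joints"][6],2))
C=np.array([[np.cos(Y),-np.sin(Y)],[np.sin(Y),np.cos(Y)]]); print("tcp crate",(C.T@(p[:2]-O)).round(4))
if len(sys.argv)>1:
    x,y,z,a=map(float,sys.argv[2:6]); g=np.array([x,y,z])
    if sys.argv[1]=="c": g[:2]=C@g[:2]+O; a+=np.degrees(Y)
    best=None
    for k in (0,180):
        jz=np.array([np.cos(np.radians(a+k)),np.sin(np.radians(a+k)),0]); jy=np.array([0,0,-1.]); jx=np.cross(jy,jz)
        G=np.stack([jx,jy,jz],1); rv=Ro.from_matrix(R.T@G).as_rotvec()
        print("turn",(rv/(np.pi/2)).round(3),"rows",round(np.degrees(np.linalg.norm(rv))/7.16,1))
    d=R.T@(g-p); print("target",g.round(4),"dist",np.linalg.norm(d).round(3),"shift",(d/.1).round(3))
E
python3 p.py c .03 0 .21 90
```

```text
t 0.7 tcp [ 0.1467 -0.6332  0.2313] jawdir deg -77.0 toolx [-0.97 -0.23  0.  ] y [-0. -0. -1.] z [ 0.23 -0.97  0.  ] w 0.999 F [-0.3 -0.1 -0.9] j7 -0.06
tcp crate [-0.4379 -0.7614]
turn [ 0.    -1.905  0.   ] rows 23.9
turn [-0.     0.095  0.   ] rows 1.2
target [0.5539 0.1623 0.21  ] dist 0.894 shift [-5.763  0.212 -6.831]
```

```bash

python3 -m crank '[[[-0.35,0,-0.35],[0,0.03,0]],[[-0.7,0,-0.7],[0,0.06,0]],[[-1,0.1,-1],[0,0.1,0]],[[-1,0.1,-1],[0,0.1,0]]]' 1 40
python3 p.py c .03 0 .21 90
```

```text
t: 1.03
tcp_pos: [0.2251, -0.5083, 0.2208]
eef_rot: [-0.025, 0.708, -0.706, 0.026]
contact_force: [-0.2, -0.1, -0.8]
gripper_width: 0.455
t 1.03 tcp [ 0.2251 -0.5083  0.2208] jawdir deg -85.8 toolx [-1.   -0.07 -0.  ] y [ 0.  0. -1.] z [ 0.07 -1.   -0.  ] w 0.455 F [-0.2 -0.1 -0.8] j7 -0.41
tcp crate [-0.35  -0.643]
turn [1.000e-03 1.997e+00 3.000e-03] rows 25.1
turn [ 0.002 -0.003 -0.001] rows 0.0
target [0.5539 0.1623 0.21  ] dist 0.747 shift [-3.771  0.132 -6.447]
```

Tracking is good, so I'll continue.

```bash

python3 -m crank '[[[-0.3,0,-0.35],[0,0,0]],[[-0.6,0,-0.7],[0,0,0]],[[-0.9,0,-1],[0,0,0]],[[-0.9,0,-1],[0,0,0]]]'
python3 -m crank '[[[-0.3,0,-0.35],[0,0,0]],[[-0.6,0,-0.7],[0,0,0]],[[-0.9,0,-1],[0,0,0]],[[-0.9,0,-1],[0,0,0]]]'
python3 -m crank '[[[-0.3,0,-0.35],[0,0,0]],[[-0.6,0,-0.7],[0,0,0]],[[-0.9,0,-1],[0,0,0]],[[-0.9,0,-1],[0,0,0]]]'
python3 p.py c .03 0 .21 90
```

```text
t: 1.37
tcp_pos: [0.3091, -0.4014, 0.2216]
eef_rot: [-0.027, 0.707, -0.706, 0.029]
contact_force: [0.3, 0.3, -0.0]
gripper_width: 0.002
t: 1.7
tcp_pos: [0.3914, -0.2953, 0.2218]
eef_rot: [-0.027, 0.707, -0.706, 0.029]
contact_force: [0.9, 0.1, 0.1]
gripper_width: -0.001
t: 2.03
tcp_pos: [0.4739, -0.1887, 0.2219]
eef_rot: [-0.027, 0.707, -0.706, 0.029]
contact_force: [-0.4, -0.1, -0.4]
gripper_width: -0.002
t 2.03 tcp [ 0.4739 -0.1887  0.2219] jawdir deg -85.4 toolx [-1.   -0.08 -0.  ] y [ 0.  0. -1.] z [ 0.08 -1.   -0.  ] w -0.002 F [-0.4 -0.1 -0.4] j7 -1.25
tcp crate [-0.0771 -0.3438]
turn [-0.004 -1.999 -0.002] rows 25.1
turn [ 0.001  0.001 -0.002] rows 0.0
target [0.5539 0.1623 0.21  ] dist 0.36 shift [-1.076  0.13  -3.436]
```

```bash

python3 -m crank '[[[-0.2,0,-0.4],[0,0,0]],[[-0.4,0,-0.8],[0,0,0]],[[-0.5,0,-1],[0,0,0]],[[-0.5,0,-1],[0,0,0]]]'
python3 -m crank '[[[-0.1,0,-0.4],[0,0,0]],[[-0.2,0,-0.8],[0,0,0]],[[-0.3,0,-1],[0,0,0]],[[-0.3,0,-1],[0,0,0]]]'
python3 -m crank '[[[-0.05,0,-0.4],[0,0,0]],[[-0.1,0,-0.8],[0,0,0]],[[-0.15,0,-1],[0,0,0]],[[-0.15,0,-1],[0,0,0]]]'
python3 p.py c .02 0 .16 90
```

```text
t: 2.37
tcp_pos: [0.5148, -0.0847, 0.2217]
eef_rot: [-0.028, 0.708, -0.705, 0.029]
contact_force: [0.2, -0.1, -0.3]
gripper_width: -0.003
t: 2.7
tcp_pos: [0.5366, 0.0158, 0.2217]
eef_rot: [-0.027, 0.708, -0.706, 0.028]
contact_force: [0.3, -0.3, -0.7]
gripper_width: -0.001
t: 3.03
tcp_pos: [0.5434, 0.1158, 0.2216]
eef_rot: [-0.027, 0.708, -0.706, 0.028]
contact_force: [-0.2, -0.4, -0.3]
gripper_width: 0.0
t 3.03 tcp [0.5434 0.1158 0.2216] jawdir deg -85.6 toolx [-1.   -0.08 -0.  ] y [ 0.  0. -1.] z [ 0.08 -1.   -0.  ] w 0.0 F [-0.2 -0.4 -0.3] j7 -1.91
tcp crate [ 0.0159 -0.0456]
turn [1.e-03 2.e+00 3.e-03] rows 25.1
turn [ 0.002 -0.    -0.001] rows 0.0
target [0.5439 0.1616 0.16  ] dist 0.077 shift [-0.04   0.617 -0.454]
```

```bash

python3 -m crank '[[[0,0.2,-0.2],[0,0,0]],[[0,0.4,-0.4],[0,0,0]],[[0,0.62,-0.45],[0,0,0]],[[0,0.62,-0.45],[0,0,0]]]'
python3 -m crank '[[[-0.1,0,0],[0,0,0]],[[-0.2,0,0],[0,0,0]],[[-0.3,0,0],[0,0,0]],[[-0.4,0,0],[0,0,0]],[[-0.5,0,0],[0,0,0]]]'
python3 -m crank '[[[-0.1,0,0],[0,0,0]],[[-0.2,0,0],[0,0,0]],[[-0.3,0,0],[0,0,0]],[[-0.4,0,0],[0,0,0]],[[-0.45,0,0],[0,0,0]],[[-0.45,0,0],[0,0,0]]]'
python3 p.py; python3 -c "
from h import *
c=cam('scene');cv2.imwrite('pics/s1.png',c[0])"
```

```text
t: 3.37
tcp_pos: [0.5376, 0.1548, 0.1554]
eef_rot: [0.028, -0.706, 0.707, -0.023]
contact_force: [-1.3, -0.2, -0.8]
gripper_width: -0.001
t: 3.78
tcp_pos: [0.5916, 0.1588, 0.1603]
eef_rot: [0.024, -0.707, 0.707, -0.025]
contact_force: [-2.5, 0.2, 1.6]
gripper_width: 0.005
t: 4.28
tcp_pos: [0.6361, 0.1624, 0.1587]
eef_rot: [-0.025, 0.707, -0.707, 0.025]
contact_force: [0.6, 0.5, -0.1]
gripper_width: 0.0
t 4.28 tcp [0.6361 0.1624 0.1587] jawdir deg -86.0 toolx [-1.   -0.07 -0.  ] y [ 0.  0. -1.] z [ 0.07 -1.   -0.  ] w 0.0 F [ 0.6  0.5 -0.1] j7 -1.99
tcp crate [ 0.112  -0.0064]
```

View pics/s1.png

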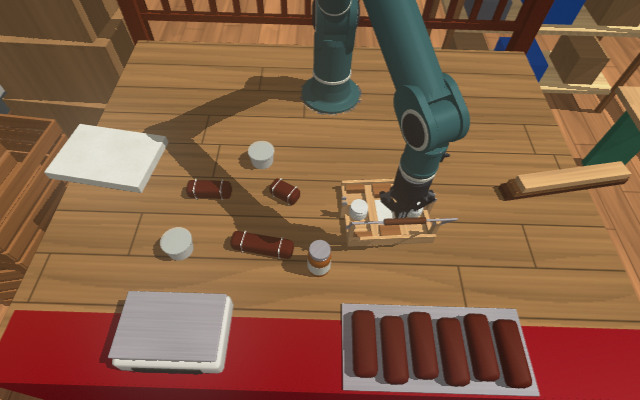

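The bail now leans back, with its crossbar at scene (405,221). I'll retreat and go to the short sausage.

```bash

python3 -m crank '[[[0.3,-0.2,0],[0,0,0]],[[0.6,-0.5,0.1],[0,0,0]],[[0.8,-0.7,0.4],[0,0,0]],[[0.9,-0.7,0.7],[0,0,0]],[[0.95,-0.7,1],[0,0,0]]]' -1 40
python3 -m crank '[[[0.2,0,0.35],[0,-0.07,0]],[[0.4,0,0.7],[0,-0.14,0]],[[0.5,0,1],[0,-0.21,0]],[[0.5,0,1],[0,-0.28,0]]]'
python3 p.py w .4706 -.1358 .10 -31
```

```text
t: 4.75
tcp_pos: [0.5468, 0.0558, 0.2318]
eef_rot: [0.024, -0.706, 0.707, -0.027]
contact_force: [0.1, -0.7, -0.3]
gripper_width: 0.707
t: 5.08
tcp_pos: [0.5026, -0.0546, 0.2297]
eef_rot: [0.178, -0.683, 0.686, -0.177]
contact_force: [0.1, 0.0, 0.2]
gripper_width: 1.003
t 5.08 tcp [ 0.5026 -0.0546  0.2297] jawdir deg -61.0 toolx [-0.87 -0.49  0.  ] y [ 0. -0. -1.] z [ 0.49 -0.87  0.  ] w 1.003 F [0.1 0.  0.2] j7 -1.15
tcp crate [-0.038  -0.2123]
turn [-0.002 -0.333  0.002] rows 4.2
turn [-0.003  1.667 -0.003] rows 21.0
target [ 0.4706 -0.1358  0.1   ] dist 0.156 shift [0.671 1.301 0.549]
```

```bash

python3 -m crank '[[[0.3,0.3,0.25],[0,-0.07,0]],[[0.6,0.6,0.5],[0,-0.14,0]],[[0.67,0.9,0.55],[0,-0.21,0]],[[0.67,1,0.55],[0,-0.28,0]],[[0.67,1,0.55],[0,-0.333,0]],[[0.67,1,0.55],[0,-0.333,0]]]'
python3 p.py w .4706 -.1358 .014 -31
python3 -c "
from h import *
c=cam('scene');d=cam('top');cv2.imwrite('pics/s2.png',np.hstack([cv2.resize(c[0][120:270,190:390],(400,300),interpolation=2),cv2.resize(d[0][150:300,260:460],(400,300),interpolation=2)]))"
```

```text
t: 5.58
tcp_pos: [0.4724, -0.1282, 0.1287]
eef_rot: [-0.35, 0.615, -0.614, 0.35]
contact_force: [-0.0, 0.5, -0.2]
gripper_width: 1.001
t 5.58 tcp [ 0.4724 -0.1282  0.1287] jawdir deg -30.7 toolx [-0.51 -0.86 -0.  ] y [-0.  0. -1.] z [ 0.86 -0.51 -0.  ] w 1.001 F [-0.   0.5 -0.2] j7 -0.56
tcp crate [-0.0739 -0.2833]
turn [ 0.     0.003 -0.   ] rows 0.0
turn [-0.000e+00 -1.997e+00 -1.000e-03] rows 25.1
target [ 0.4706 -0.1358  0.014 ] dist 0.115 shift [0.075 1.147 0.024]
```

View pics/s2.png

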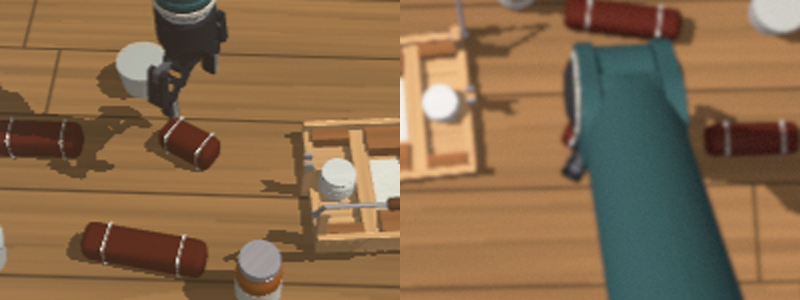

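The fingers hang over the short sausage at left-panel (175,110), with nothing near them. I'll descend.

```bash

python3 -m crank '[[[0.08,0.3,0.02],[0,0,0]],[[0.08,0.6,0.02],[0,0,0]],[[0.08,0.8,0.02],[0,0,0]],[[0.08,0.95,0.02],[0,0,0]],[[0.08,0.95,0.02],[0,0,0]]]'
python3 p.py w .4706 -.1358 .014 -31
```

```text
t: 6.1
tcp_pos: [0.4694, -0.1351, 0.0326]
eef_rot: [-0.35, 0.616, -0.614, 0.348]
contact_force: [-0.5, 0.3, -0.6]
gripper_width: 1.0
t 6.1 tcp [ 0.4694 -0.1351  0.0326] jawdir deg -30.8 toolx [-0.51 -0.86  0.  ] y [-0.  0. -1.] z [ 0.86 -0.51 -0.  ] w 1.0 F [-0.5  0.3 -0.6] j7 -0.65
tcp crate [-0.0774 -0.2899]
turn [0.002 0.002 0.001] rows 0.0
turn [ 1.000e-03 -1.998e+00 -3.000e-03] rows 25.1
target [ 0.4706 -0.1358  0.014 ] dist 0.019 shift [0.    0.186 0.014]
```

```bash

python3 -m crank '[[[0,0.1,0.01],[0,0,0]],[[0,0.18,0.01],[0,0,0]],[[0,0.18,0.01],[0,0,0]]]'
python3 -m crank '[[[0,0,0],[0,0,0]],[[0,0,0],[0,0,0]],[[0,0,0],[0,0,0]],[[0,0,0],[0,0,0]],[[0,0,0],[0,0,0]],[[0,0,0],[0,0,0]],[[0,0,0],[0,0,0]],[[0,0,0],[0,0,0]]]' 1 50
python3 p.py w .4706 -.1358 .014 -31
```

```text
t: 6.35
tcp_pos: [0.4714, -0.1362, 0.0159]
eef_rot: [0.349, -0.615, 0.615, -0.349]
contact_force: [-0.2, 0.0, 0.0]
gripper_width: 0.998
t: 7.02
tcp_pos: [0.4718, -0.1364, 0.017]
eef_rot: [0.349, -0.614, 0.615, -0.35]
contact_force: [-1.5, 0.7, 5.9]
gripper_width: 0.527
t 7.02 tcp [ 0.4718 -0.1364  0.017 ] jawdir deg -30.8 toolx [-0.51 -0.86 -0.  ] y [ 0. -0. -1.] z [ 0.86 -0.51  0.  ] w 0.527 F [-1.5  0.7  5.9] j7 -0.67
tcp crate [-0.0752 -0.2914]
turn [-0.001  0.002 -0.   ] rows 0.0
turn [-0.000e+00 -1.998e+00  1.000e-03] rows 25.1
target [ 0.4706 -0.1358  0.014 ] dist 0.003 shift [ 0.001  0.03  -0.013]
```

Gripped, with the opening at about 45 mm. I'll lift it and check.

```bash

python3 -m crank '[[[0,-0.1,0],[0,0,0]],[[0,-0.25,0],[0,0,0]],[[0,-0.5,0],[0,0,0]],[[0,-0.8,0],[0,0,0]],[[0,-1,0],[0,0,0]],[[0,-1,0],[0,0,0]]]'
python3 p.py c 0 0 .19 -90
python3 -c "
from h import *
c=cam('scene');d=cam('top');cv2.imwrite('pics/s3.png',np.hstack([cv2.resize(c[0][120:270,190:390],(400,300),interpolation=2),cv2.resize(d[0][150:300,260:460],(400,300),interpolation=2)]))"
```

```text
t: 7.52
tcp_pos: [0.4739, -0.1369, 0.1206]
eef_rot: [0.348, -0.613, 0.617, -0.351]
contact_force: [0.2, -0.4, -0.9]
gripper_width: 0.531
t 7.52 tcp [ 0.4739 -0.1369  0.1206] jawdir deg -30.8 toolx [-0.51 -0.86 -0.  ] y [ 0.01 -0.   -1.  ] z [ 0.86 -0.51  0.01] w 0.531 F [ 0.2 -0.4 -0.9] j7 -0.56
tcp crate [-0.0731 -0.2921]
turn [-0.004  0.608 -0.003] rows 7.6
turn [-0.004 -1.392  0.005] rows 17.5
target [0.524 0.16  0.19 ] dist 0.309 shift [-2.808 -0.698 -1.084]
```

View pics/s3.png

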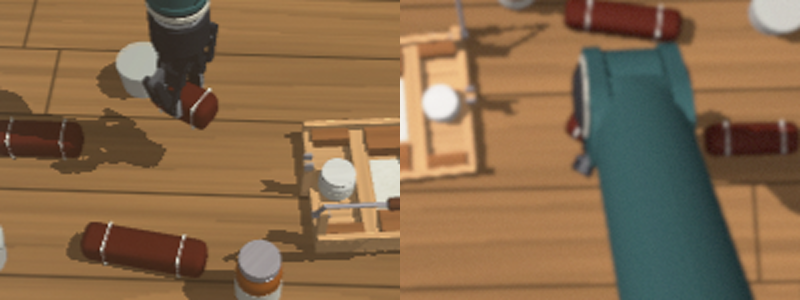

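The sausage is held. I'll carry it to the bay.

```bash

python3 -m crank '[[[-0.1,-0.2,0],[0,0.03,0]],[[-0.3,-0.4,-0.1],[0,0.1,0]],[[-0.5,-0.6,-0.2],[0,0.17,0]],[[-0.75,-0.7,-0.3],[0,0.24,0]],[[-1,-0.7,-0.4],[0,0.31,0]],[[-1,-0.7,-0.4],[0,0.31,0]]]'
python3 p.py c 0 0 .19 -90
```

```text
t: 8.12
tcp_pos: [0.4882, -0.0239, 0.186]
eef_rot: [-0.191, 0.681, -0.68, 0.192]
contact_force: [-0.3, 0.1, -1.7]
gripper_width: 0.536
t 8.12 tcp [ 0.4882 -0.0239  0.186 ] jawdir deg -58.5 toolx [-0.85 -0.52 -0.  ] y [ 0.  0. -1.] z [ 0.52 -0.85 -0.  ] w 0.536 F [-0.3  0.1 -1.7] j7 -1.19
tcp crate [-0.05   -0.1806]
turn [ 0.002  0.3   -0.001] rows 3.8
turn [-1.0e-03 -1.7e+00 -2.0e-03] rows 21.4
target [0.524 0.16  0.19 ] dist 0.187 shift [-1.265 -0.035 -1.382]
```

```bash

python3 -m crank '[[[-0.2,0,-0.1],[0,0.07,0]],[[-0.4,0,-0.25],[0,0.14,0]],[[-0.65,0,-0.45],[0,0.21,0]],[[-0.85,0,-0.6],[0,0.27,0]],[[-1,0,-0.8],[0,0.3,0]],[[-1,0,-0.8],[0,0.3,0]]]'
python3 p.py c 0 0 .19 -90
```

```text
t: 8.62
tcp_pos: [0.531, 0.0962, 0.1846]
eef_rot: [-0.03, 0.708, -0.705, 0.028]
contact_force: [0.8, 1.2, -1.0]
gripper_width: 0.527
t 8.62 tcp [0.531  0.0962 0.1846] jawdir deg -85.3 toolx [-1.   -0.08  0.  ] y [-0.  0. -1.] z [ 0.08 -1.   -0.  ] w 0.527 F [ 0.8  1.2 -1. ] j7 -1.88
tcp crate [ 0.0021 -0.0641]
turn [0.002 0.002 0.002] rows 0.0
turn [ 0.002 -1.998 -0.003] rows 25.1
target [0.524 0.16  0.19 ] dist 0.064 shift [ 0.018 -0.052 -0.641]
```

```bash

python3 -m crank '[[[0.01,0,-0.2],[0,0,0]],[[0.02,0,-0.45],[0,0,0]],[[0.02,0,-0.64],[0,0,0]],[[0.02,0,-0.64],[0,0,0]],[[0.02,0,-0.64],[0,0,0]]]'
python3 p.py c 0 0 .07 -90
python3 -c "
from h import *
c=cam('scene');d=cam('top');cv2.imwrite('pics/s4.png',np.hstack([cv2.resize(c[0][120:270,290:490],(400,300),interpolation=2),cv2.resize(d[0][120:270,180:380],(400,300),interpolation=2)]))"
```

```text
t: 9.03
tcp_pos: [0.5239, 0.1544, 0.1846]
eef_rot: [0.029, -0.706, 0.707, -0.027]
contact_force: [-0.2, -0.4, -1.1]
gripper_width: 0.533
t 9.03 tcp [0.5239 0.1544 0.1846] jawdir deg -85.5 toolx [-1.   -0.08  0.  ] y [-0. -0. -1.] z [ 0.08 -1.    0.  ] w 0.533 F [-0.2 -0.4 -1.1] j7 -2.0
tcp crate [-0.0005 -0.0056]
turn [-0.     0.     0.002] rows 0.0
turn [ 3.e-03 -2.e+00  1.e-03] rows 25.1
target [0.524 0.16  0.07 ] dist 0.115 shift [-0.009  1.146 -0.056]
```

View pics/s4.png

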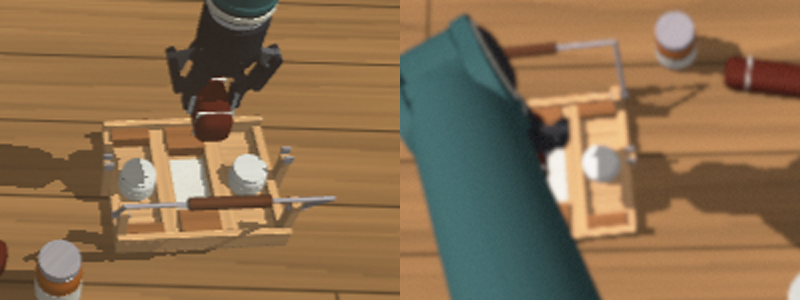

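The short sausage is over the middle bay and the bail is clear behind it. I'll lower it part way.

```bash

python3 -m crank '[[[0,0.2,-0.03],[0,0,0]],[[0,0.5,-0.05],[0,0,0]],[[0,0.8,-0.05],[0,0,0]],[[0,1,-0.05],[0,0,0]],[[0,1,-0.05],[0,0,0]],[[0,1,-0.05],[0,0,0]]]'
python3 p.py c 0 0 .024 -90
python3 -c "
from h import *
c=cam('scene');d=cam('top');cv2.imwrite('pics/s5.png',np.hstack([cv2.resize(c[0][150:250,330:460],(500,385),interpolation=2),cv2.resize(d[0][150:250,220:298],(300,385),interpolation=2)]))"
```

```text
t: 9.63
tcp_pos: [0.5242, 0.1576, 0.0853]
eef_rot: [0.027, -0.706, 0.707, -0.025]
contact_force: [0.1, -0.1, -1.5]
gripper_width: 0.532
t 9.63 tcp [0.5242 0.1576 0.0853] jawdir deg -85.8 toolx [-1.   -0.07  0.  ] y [-0. -0. -1.] z [ 0.07 -1.    0.  ] w 0.532 F [ 0.1 -0.1 -1.5] j7 -2.08
tcp crate [ 0.     -0.0024]
turn [-0.001 -0.003  0.002] rows 0.0
turn [-3.000e-03  1.997e+00 -1.000e-03] rows 25.1
target [0.524 0.16  0.024] dist 0.061 shift [-0.001  0.613 -0.025]
```

View pics/s5.png

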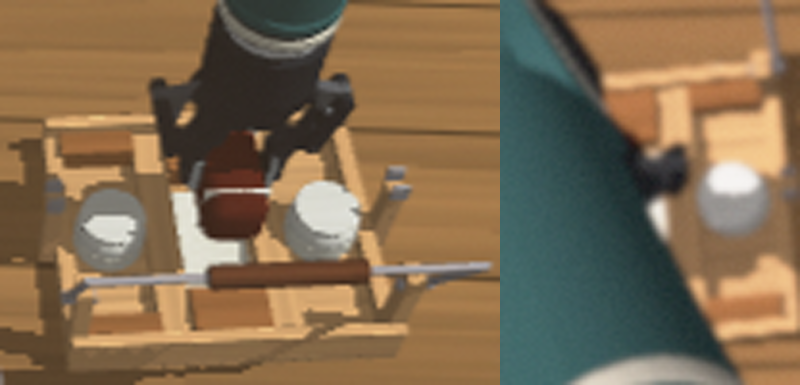

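```bash
cat > ov.py <<'E'
import sys
from h import *
from scipy.spatial.transform import Rotation as Ro
# draw expected sausage box: bottom z = arg1, at crate (arg2,arg3), x-half .045
c=cam('scene'); z0,x,y=map(float,sys.argv[1:4]); Y=.078; C=np.array([[np.cos(Y),-np.sin(Y)],[np.sin(Y),np.cos(Y)]])
F=8; x0,y0=360,165; im=cv2.resize(c[0][y0:y0+70,x0:x0+75],None,fx=F,fy=F,interpolation=2)
P=lambda a,b,z:tuple(((proj(c,[*(C@[x+a,y+b]+[.524,.160]),z0+z])-[x0,y0]+.5)*F).astype(int).tolist())
for z,col in((0,(0,255,0)),(.044,(255,255,0))):
    cv2.polylines(im,[np.array([P(a,b,z) for a,b in((.045,.023),(.045,-.023),(-.045,-.023),(-.045,.023))])],True,col,1)
cv2.imwrite(sys.argv[4],im)
E
python3 ov.py .069 0 -.0024 pics/ov1.png
```

```text
(no output)
```

View pics/ov1.png

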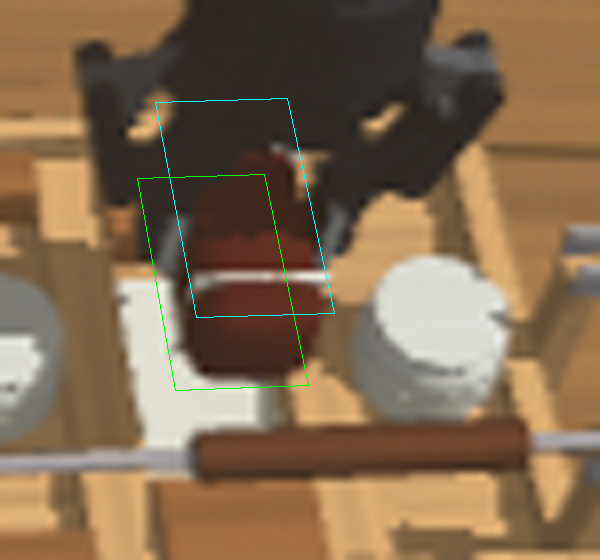

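The sausage sits centred and level within a few mm of what I expected. I'll lower it slowly, watching the force.

```bash

python3 -m crank '[[[0,0.15,-0.02],[0,0,0]],[[0,0.3,-0.025],[0,0,0]],[[0,0.42,-0.025],[0,0,0]],[[0,0.5,-0.025],[0,0,0]],[[0,0.5,-0.025],[0,0,0]],[[0,0.5,-0.025],[0,0,0]]]'
python3 p.py c 0 0 .024 -90
```

```text
t: 10.28
tcp_pos: [0.5248, 0.1616, 0.0365]
eef_rot: [0.027, -0.707, 0.707, -0.027]
contact_force: [-0.1, 0.4, -0.7]
gripper_width: 0.53
t 10.28 tcp [0.5248 0.1616 0.0365] jawdir deg -85.7 toolx [-1.   -0.08 -0.  ] y [ 0. -0. -1.] z [ 0.08 -1.    0.  ] w 0.53 F [-0.1  0.4 -0.7] j7 -2.12
tcp crate [0.0009 0.0016]
turn [-0.    -0.002 -0.   ] rows 0.0
turn [ 0.     1.998 -0.   ] rows 25.1
target [0.524 0.16  0.024] dist 0.013 shift [0.009 0.125 0.016]
```

```bash

python3 -m crank '[[[0,0.03,0.01],[0,0,0]],[[0,0.06,0.016],[0,0,0]],[[0,0.09,0.016],[0,0,0]],[[0,0.09,0.016],[0,0,0]],[[0,0.09,0.016],[0,0,0]]]'
python3 p.py c 0 0 .024 -90; python3 ov.py .0105 0 .0 pics/ov2.png
```

```text
t: 10.7
tcp_pos: [0.5246, 0.1599, 0.0272]
eef_rot: [0.027, -0.707, 0.707, -0.027]
contact_force: [-0.4, -0.3, 0.0]
gripper_width: 0.529
t 10.7 tcp [0.5246 0.1599 0.0272] jawdir deg -85.7 toolx [-1.   -0.08  0.  ] y [-0. -0. -1.] z [ 0.08 -1.    0.  ] w 0.529 F [-0.4 -0.3  0. ] j7 -2.12
tcp crate [ 0.0006 -0.0001]
turn [-0.    -0.002  0.   ] rows 0.0
turn [-0.     1.998 -0.   ] rows 25.1
target [0.524 0.16  0.024] dist 0.003 shift [ 0.006  0.032 -0.001]
```

View pics/ov2.png

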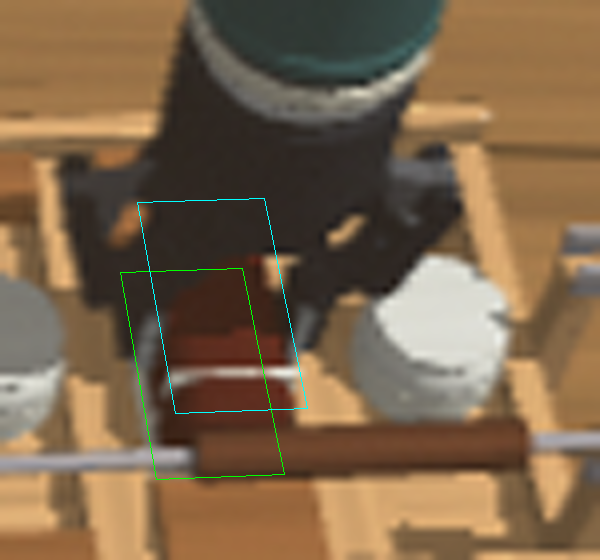

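```bash

python3 -m crank '[[[0,0.015,0],[0,0,0]],[[0,0.03,0],[0,0,0]],[[0,0.03,0],[0,0,0]],[[0,0.03,0],[0,0,0]]]'
python3 -m crank '[[[0,0.01,0],[0,0,0]],[[0,0.02,0],[0,0,0]],[[0,0.02,0],[0,0,0]],[[0,0.02,0],[0,0,0]]]'
```

```text
t: 11.08
tcp_pos: [0.525, 0.1602, 0.0251]
eef_rot: [0.026, -0.707, 0.707, -0.027]
contact_force: [-2.5, 0.4, 6.3]
gripper_width: 0.527
t: 11.42
tcp_pos: [0.525, 0.1602, 0.025]
eef_rot: [0.026, -0.706, 0.707, -0.027]
contact_force: [-7.3, -3.6, 23.8]
gripper_width: 0.53
```

The sausage meets the floor at TCP z 0.025, as expected. I'll ease the press off and open the fingers only a little, because the tins stand beside them.

```bash

python3 -m crank '[[[0,-0.02,0],[0,0,0]],[[0,-0.025,0],[0,0,0]],[[0,-0.025,0],[0,0,0]]]'
python3 -m crank '[[[0,0,0],[0,0,0]],[[0,0,0],[0,0,0]],[[0,0,0],[0,0,0]],[[0,0,0],[0,0,0]],[[0,0,0],[0,0,0]]]' -0.26
python3 p.py
```

```text
t: 11.67
tcp_pos: [0.525, 0.1601, 0.0251]
eef_rot: [-0.026, 0.707, -0.707, 0.027]
contact_force: [-1.3, -0.7, 5.6]
gripper_width: 0.529
t: 12.08
tcp_pos: [0.5246, 0.16, 0.0245]
eef_rot: [0.027, -0.707, 0.707, -0.026]
contact_force: [-0.3, -0.2, 1.1]
gripper_width: 0.632
t 12.08 tcp [0.5246 0.16   0.0245] jawdir deg -85.7 toolx [-1.   -0.08  0.  ] y [-0. -0. -1.] z [ 0.08 -1.    0.  ] w 0.632 F [-0.3 -0.2  1.1] j7 -2.12
tcp crate [ 0.0006 -0.0001]
```

Next I'll lift slowly, straight up.

```bash

python3 -m crank '[[[0,-0.05,0],[0,0,0]],[[0,-0.12,0],[0,0,0]],[[0,-0.2,0],[0,0,0]],[[0,-0.3,0],[0,0,0]],[[0,-0.5,0],[0,0,0]],[[0,-0.8,0],[0,0,0]],[[0,-1,0],[0,0,0]],[[0,-1,0],[0,0,0]]]'
python3 -m crank '[[[0.2,-0.3,0.2],[0,0,0]],[[0.4,-0.6,0.5],[0,0,0]],[[0.4,-0.9,0.8],[0,0,0]],[[0.4,-1,1],[0,0,0]],[[0.4,-1,1],[0,0,0]]]' 1
python3 p.py; python3 ov.py .008 0 .0 pics/ov3.png; python3 -c "
from h import *
c=cam('scene');d=cam('top');cv2.imwrite('pics/s6.png',np.hstack([cv2.resize(c[0][120:270,290:490],(400,300),interpolation=2),cv2.resize(d[0][120:270,180:380],(400,300),interpolation=2)]))"
```

```text
t: 12.75
tcp_pos: [0.5276, 0.1612, 0.1301]
eef_rot: [-0.024, 0.707, -0.706, 0.03]
contact_force: [0.3, 0.8, 0.0]
gripper_width: 0.63
t: 13.17
tcp_pos: [0.4945, 0.0521, 0.2285]
eef_rot: [0.022, -0.706, 0.708, -0.026]
contact_force: [0.0, -0.4, 0.3]
gripper_width: -0.0
t 13.17 tcp [0.4945 0.0521 0.2285] jawdir deg -86.1 toolx [-1.   -0.07 -0.01] y [ 0.01 -0.   -1.  ] z [ 0.07 -1.    0.  ] w -0.0 F [ 0.  -0.4  0.3] j7 -1.78
tcp crate [-0.0379 -0.1053]
```

View pics/s6.png

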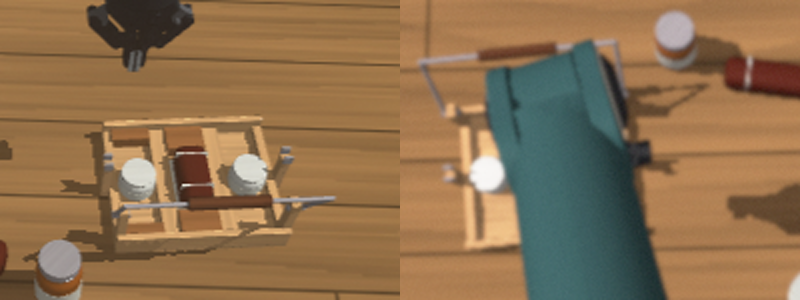

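View pics/ov3.png

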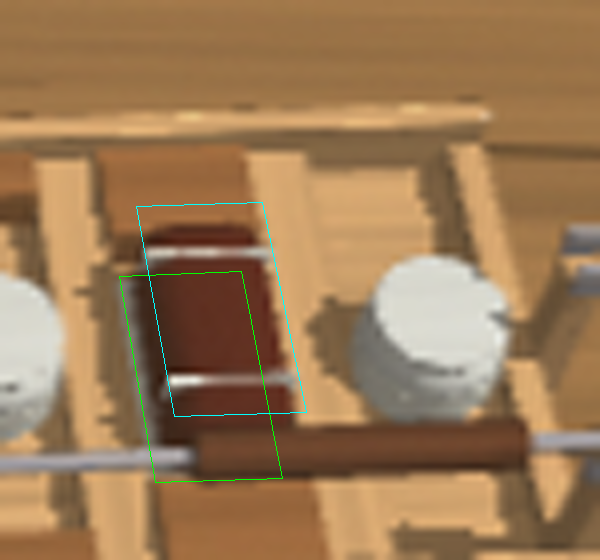

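The sausage lies between the rails in the short bay, its bands spaced evenly about the predicted centre. Next I'll locate the bail bar: top (238.5,146), scene (405,221).

```bash
python3 - <<'E'
from m import *
T=cam("top");S=cam("scene")
X,e=tri(T,(238.5,146),S,(405,221)); Y=.078; C=np.array([[np.cos(Y),-np.sin(Y)],[np.sin(Y),np.cos(Y)]])
d=C.T@(X[:2]-[.524,.16]); print(X,e,d,np.arctan2(X[2]-.076,.085-d[0]))
E
python3 p.py c .19 0 .235 -90
```

```text
[0.6550609  0.17272586 0.16737865] [np.float64(0.0004836482494049619), np.float64(0.0004836482494050294)] [0.13165402 0.00247478] 2.042853948224792
t 13.42 tcp [0.4916 0.0585 0.224 ] jawdir deg -85.6 toolx [-1.   -0.08  0.  ] y [-0.  0. -1.] z [ 0.08 -1.   -0.  ] w -0.001 F [ 0.7 -0.2  0.3] j7 -1.79
tcp crate [-0.0402 -0.0987]
turn [ 0.    -0.     0.001] rows 0.0
turn [-2.e-03  2.e+00  1.e-03] rows 25.1
target [0.7134 0.1748 0.235 ] dist 0.251 shift [-2.301 -0.113 -0.988]
```

```bash

python3 -m crank '[[[-0.3,-0.1,-0.3],[0,0,0]],[[-0.6,-0.12,-0.6],[0,0,0]],[[-0.9,-0.12,-0.9],[0,0,0]],[[-1,-0.12,-1],[0,0,0]],[[-1,-0.12,-1],[0,0,0]]]'
python3 -m crank '[[[-0.3,0,0],[0,0,0]],[[-0.6,0,0],[0,0,0]],[[-0.9,0,0],[0,0,0]],[[-1,0,0],[0,0,0]],[[-1,0,0],[0,0,0]]]'
python3 p.py c .185 0 .15 -90
```

```text
t: 13.83
tcp_pos: [0.5851, 0.1708, 0.2351]
eef_rot: [-0.03, 0.708, -0.705, 0.029]
contact_force: [-0.3, -0.7, -0.2]
gripper_width: -0.0
t: 14.25
tcp_pos: [0.6851, 0.1722, 0.2343]
eef_rot: [0.027, -0.707, 0.707, -0.026]
contact_force: [-0.3, -0.4, -1.4]
gripper_width: -0.0
t 14.25 tcp [0.6851 0.1722 0.2343] jawdir deg -85.7 toolx [-1.   -0.08  0.  ] y [-0. -0. -1.] z [ 0.08 -1.    0.  ] w -0.0 F [-0.3 -0.4 -1.4] j7 -1.95
tcp crate [ 0.1616 -0.0003]
turn [-0.    -0.002  0.001] rows 0.0
turn [-0.002  1.998 -0.   ] rows 25.1
target [0.7084 0.1744 0.15  ] dist 0.088 shift [-0.236  0.843 -0.004]
```

```bash

python3 -m crank '[[[-0.2,0.1,0],[0,0,0]],[[-0.25,0.4,0],[0,0,0]],[[-0.25,0.7,0],[0,0,0]],[[-0.25,0.9,0],[0,0,0]],[[-0.25,0.9,0],[0,0,0]]]'
python3 -m crank '[[[0.1,0,0],[0,0,0]],[[0.2,0,0],[0,0,0]],[[0.3,0,0],[0,0,0]],[[0.4,0,0],[0,0,0]],[[0.5,0,0],[0,0,0]],[[0.6,0,0],[0,0,0]],[[0.7,0,0],[0,0,0]],[[0.8,0,0],[0,0,0]]]'
python3 p.py c .04 0 .14 -90
```

```text
t: 14.67
tcp_pos: [0.7043, 0.1733, 0.1402]
eef_rot: [0.031, -0.706, 0.707, -0.023]
contact_force: [-1.1, -0.6, -0.4]
gripper_width: 0.0
t: 15.33
tcp_pos: [0.6301, 0.1686, 0.1495]
eef_rot: [-0.025, 0.707, -0.706, 0.029]
contact_force: [2.6, 0.3, 1.8]
gripper_width: 0.002
t 15.33 tcp [0.6301 0.1686 0.1495] jawdir deg -85.6 toolx [-1.   -0.08 -0.  ] y [ 0.  0. -1.] z [ 0.08 -1.   -0.  ] w 0.002 F [2.6 0.3 1.8] j7 -2.0
tcp crate [0.1064 0.0004]
turn [ 0.    -0.001 -0.003] rows 0.0
turn [5.000e-03 1.999e+00 1.000e-03] rows 25.1
target [0.5639 0.1631 0.14  ] dist 0.067 shift [0.665 0.091 0.005]
```

```bash

python3 -m crank '[[[0.1,0.02,0],[0,0,0]],[[0.2,0.04,0],[0,0,0]],[[0.3,0.06,0],[0,0,0]],[[0.4,0.09,0],[0,0,0]],[[0.5,0.09,0],[0,0,0]],[[0.6,0.09,0],[0,0,0]],[[0.66,0.09,0],[0,0,0]],[[0.66,0.09,0],[0,0,0]]]'
python3 p.py c .04 0 .14 -90;python3 -c "
from h import *
c=cam('scene');d=cam('top');cv2.imwrite('pics/s7.png',np.hstack([cv2.resize(c[0][120:270,290:490],(400,300),interpolation=2),cv2.resize(d[0][120:270,180:380],(400,300),interpolation=2)]))"
```

```text
t: 16.0
tcp_pos: [0.5622, 0.163, 0.1383]
eef_rot: [0.027, -0.706, 0.707, -0.027]
contact_force: [-0.2, 0.1, -0.3]
gripper_width: -0.001
t 16.0 tcp [0.5622 0.163  0.1383] jawdir deg -85.6 toolx [-1.   -0.08  0.  ] y [-0. -0. -1.] z [ 0.08 -1.    0.  ] w -0.001 F [-0.2  0.1 -0.3] j7 -2.04
tcp crate [0.0383 0.    ]
turn [-0.    -0.001  0.   ] rows 0.0
turn [-1.000e-03  1.999e+00 -0.000e+00] rows 25.1
target [0.5639 0.1631 0.14  ] dist 0.002 shift [-0.017 -0.017  0.   ]
```

View pics/s7.png

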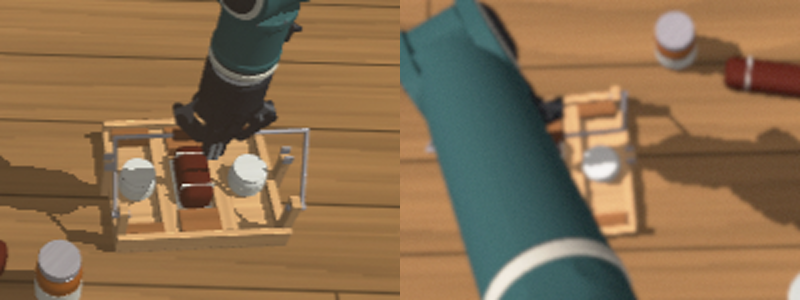

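The bail stands at about 0.9 rad, with its crossbar at left-panel y≈132. I'll back off, rise, and press down on it from above.

```bash

python3 -m crank '[[[-0.1,0,0],[0,0,0]],[[-0.1,-0.2,0],[0,0,0]],[[-0.1,-0.5,0],[0,0,0]],[[-0.05,-0.6,0],[0,0,0]],[[0.1,-0.6,0],[0,0,0]],[[0.2,-0.6,0],[0,0,0]],[[0.22,-0.6,0],[0,0,0]],[[0.22,-0.6,0],[0,0,0]]]'
python3 p.py c .012 0 .165 -90
```

```text
t: 16.77
tcp_pos: [0.5411, 0.1612, 0.1973]
eef_rot: [0.027, -0.706, 0.707, -0.026]
contact_force: [0.3, -0.4, 0.1]
gripper_width: 0.002
t 16.77 tcp [0.5411 0.1612 0.1973] jawdir deg -85.7 toolx [-1.   -0.08  0.  ] y [-0. -0. -1.] z [ 0.08 -1.    0.  ] w 0.002 F [ 0.3 -0.4  0.1] j7 -2.01
tcp crate [ 0.0171 -0.0001]
turn [-0.    -0.001  0.001] rows 0.0
turn [-1.000e-03  1.999e+00 -0.000e+00] rows 25.1
target [0.536  0.1609 0.165 ] dist 0.033 shift [ 0.051  0.323 -0.001]
```

```bash

python3 -m crank '[[[0.02,0.16,0],[0,0,0]],[[0.02,0.32,0],[0,0,0]],[[0.12,0.45,0],[0,0,0]],[[0.18,0.54,0],[0,0,0]],[[0.24,0.63,0],[0,0,0]],[[0.28,0.72,0],[0,0,0]],[[0.32,0.82,0],[0,0,0]],[[0.34,0.9,0],[0,0,0]],[[0.36,0.97,0],[0,0,0]],[[0.36,0.97,0],[0,0,0]]]'
python3 p.py c -.020 0 .084 -90;python3 -c "
from h import *
c=cam('scene');d=cam('top');cv2.imwrite('pics/s8.png',np.hstack([cv2.resize(c[0][120:270,290:490],(400,300),interpolation=2),cv2.resize(d[0][120:270,180:380],(400,300),interpolation=2)]))"
```

```text
t: 17.6
tcp_pos: [0.5051, 0.1582, 0.0991]
eef_rot: [0.027, -0.706, 0.707, -0.026]
contact_force: [-0.7, -1.1, -0.2]
gripper_width: -0.001
t 17.6 tcp [0.5051 0.1582 0.0991] jawdir deg -85.7 toolx [-1.   -0.08  0.  ] y [-0. -0. -1.] z [ 0.08 -1.    0.  ] w -0.001 F [-0.7 -1.1 -0.2] j7 -2.09
tcp crate [-0.019  -0.0003]
turn [-0.    -0.002  0.001] rows 0.0
turn [-0.002  1.998 -0.   ] rows 25.1
target [0.5041 0.1584 0.084 ] dist 0.015 shift [ 0.01   0.151 -0.003]
```

View pics/s8.png

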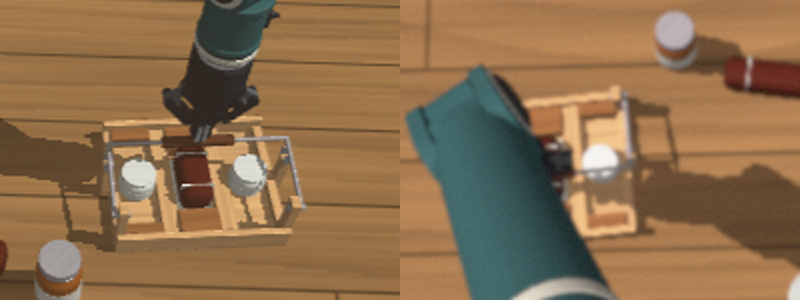

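```bash
python3 - <<'E'
from m import *
S=cam("scene");Y=.078; C=np.array([[np.cos(Y),-np.sin(Y)],[np.sin(Y),np.cos(Y)]])
for th in(0,.15,.3,.5,.7,.9):
    print(th,[proj(S,[*(C@[.085-.105*np.cos(th),y]+[.524,.16]),.076+.105*np.sin(th)]).round(1).tolist() for y in(-.05,.05,.125)])
cv2.imwrite("pics/s9.png",cv2.resize(S[0][165:235,335:445],(770,490),interpolation=2))
E
```

```text
0 [[369.6, 192.8], [404.9, 191.6], [431.2, 190.7]]
0.15 [[370.4, 189.8], [406.1, 188.6], [432.7, 187.7]]
0.3 [[371.3, 187.5], [407.5, 186.3], [434.5, 185.4]]
0.5 [[372.7, 185.7], [409.6, 184.4], [437.1, 183.5]]
0.7 [[374.2, 185.3], [411.9, 184.1], [439.9, 183.1]]
0.9 [[375.9, 186.6], [414.3, 185.3], [442.8, 184.3]]
```

View pics/s9.png

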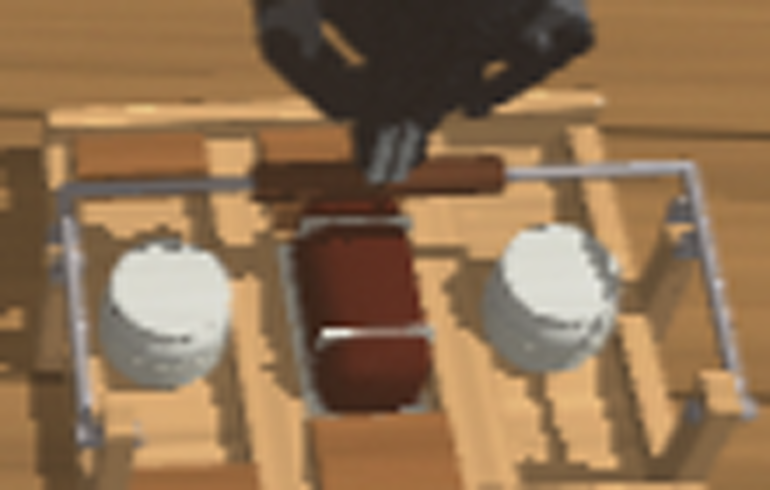

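The bail is at about 0.13 rad with the fingertips on top of the grip. I'll press it home in small steps.

```bash

python3 -m crank '[[[0,0.05,0],[0,0,0]],[[0,0.1,0],[0,0,0]],[[0.01,0.14,0],[0,0,0]],[[0.01,0.15,0],[0,0,0]],[[0.01,0.15,0],[0,0,0]]]'
python3 p.py c -.020 0 .084 -90
```

```text
t: 18.17
tcp_pos: [0.5045, 0.1584, 0.0853]
eef_rot: [0.027, -0.707, 0.707, -0.026]
contact_force: [0.6, -0.2, -0.1]
gripper_width: 0.001
t 18.17 tcp [0.5045 0.1584 0.0853] jawdir deg -85.7 toolx [-1.   -0.08  0.  ] y [-0. -0. -1.] z [ 0.08 -1.    0.  ] w 0.001 F [ 0.6 -0.2 -0.1] j7 -2.11
tcp crate [-0.0196 -0.0001]
turn [-0.    -0.002  0.   ] rows 0.0
turn [-1.000e-03  1.998e+00 -0.000e+00] rows 25.1
target [0.5041 0.1584 0.084 ] dist 0.001 shift [ 0.004  0.013 -0.001]
```

```bash

python3 -m crank '[[[0,0.02,0],[0,0,0]],[[0,0.03,0],[0,0,0]],[[0,0.03,0],[0,0,0]],[[0,0.03,0],[0,0,0]]]'
python3 p.py c -.020 0 .084 -90
```

```text
t: 18.5
tcp_pos: [0.5049, 0.1585, 0.0838]
eef_rot: [0.027, -0.706, 0.707, -0.027]
contact_force: [-3.1, -1.2, 9.4]
gripper_width: 0.002
t 18.5 tcp [0.5049 0.1585 0.0838] jawdir deg -85.7 toolx [-1.   -0.08 -0.  ] y [ 0. -0. -1.] z [ 0.08 -1.    0.  ] w 0.002 F [-3.1 -1.2  9.4] j7 -2.11
tcp crate [-0.0192  0.    ]
turn [-0.    -0.002 -0.   ] rows 0.0
turn [ 0.000e+00  1.998e+00 -1.000e-03] rows 25.1
target [0.5041 0.1584 0.084 ] dist 0.001 shift [ 0.008 -0.002  0.   ]
```

It stopped at 0.0838 (expected 0.084) with the force rising, so it's in its catches. I'll lift off, move away and check.

```bash

python3 -m crank '[[[0,-0.1,0],[0,0,0]],[[0,-0.3,0],[0,0,0]],[[0,-0.6,0],[0,0,0]],[[0,-1,0],[0,0,0]],[[0,-1,0],[0,0,0]]]'
python3 -m crank '[[[0,-0.2,0.3],[0,0,0]],[[0.1,-0.4,0.6],[0,0,0]],[[0.2,-0.4,0.9],[0,0,0]],[[0.2,-0.4,1],[0,0,0]],[[0.2,-0.4,1],[0,0,0]]]'
python3 -m crank '[[[0,0,0.3],[0,0,0]],[[0,0,0.6],[0,0,0]],[[0,0,0.9],[0,0,0]],[[0,0,1],[0,0,0]],[[0,0,1],[0,0,0]]]'
python3 -m crank '[[[0,0,0.3],[0,0,0]],[[0,0,0.6],[0,0,0]],[[0,0,0.9],[0,0,0]],[[0,0,1],[0,0,0]],[[0,0,1],[0,0,0]]]'
python3 - <<'E'
from m import *
S=cam("scene");T=cam("top")
cv2.imwrite("pics/s10.png",np.vstack([np.hstack([cv2.resize(S[0][165:235,335:445],(400,255),interpolation=2),cv2.resize(T[0][150:250,190:310],(400,255),interpolation=2)]),np.hstack([cv2.resize(S[0],(400,250)),cv2.resize(T[0],(400,250))])]))
H,Sa,V=cv2.split(cv2.cvtColor(T[0],cv2.COLOR_BGR2HSV));k=((H<14)&(Sa>125)&(V<118)).astype(np.uint8)*255
S2=cv2.split(cv2.cvtColor(S[0],cv2.COLOR_BGR2HSV));k2=((S2[0]<14)&(S2[1]>125)&(S2[2]<118)).astype(np.uint8)*255
E
python3 ov.py .008 0 0 pics/ov4.png
```

```text
t: 18.92
tcp_pos: [0.5087, 0.1604, 0.1899]
eef_rot: [-0.023, 0.708, -0.706, 0.031]
contact_force: [0.9, 0.9, 0.2]
gripper_width: -0.001
t: 19.33
tcp_pos: [0.4925, 0.054, 0.2233]
eef_rot: [0.024, -0.706, 0.707, -0.025]
contact_force: [-0.2, -0.7, 0.1]
gripper_width: -0.003
t: 19.75
tcp_pos: [0.5002, -0.044, 0.2224]
eef_rot: [0.026, -0.707, 0.707, -0.025]
contact_force: [-0.7, 0.2, 0.5]
gripper_width: 0.003
t: 20.17
tcp_pos: [0.5078, -0.1427, 0.2224]
eef_rot: [-0.026, 0.707, -0.707, 0.026]
contact_force: [0.2, 1.2, -0.1]
gripper_width: 0.001
```

View pics/s10.png

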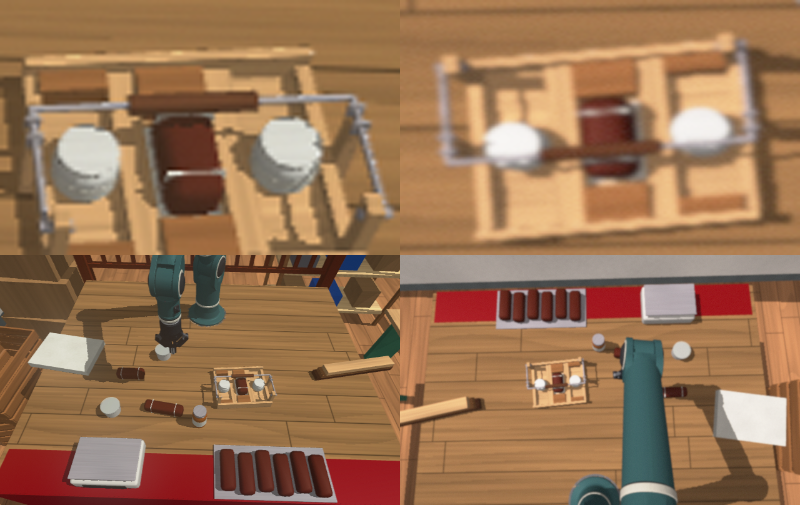

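View pics/ov4.png

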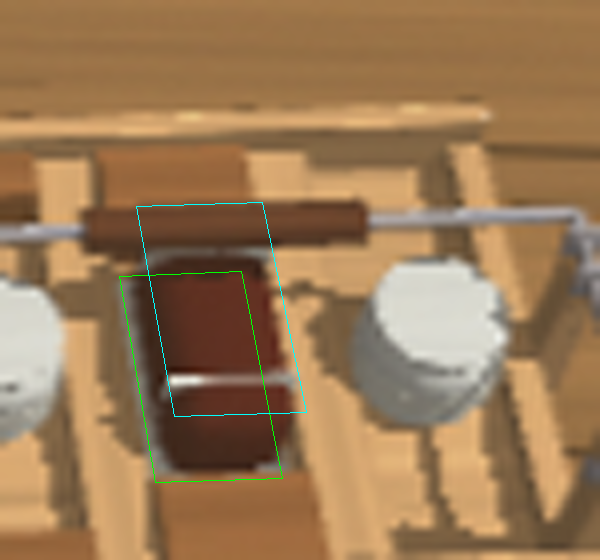

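```bash
python3 - <<'E'
from m import *
S=cam("scene");T=cam("top");Y=.078; C=np.array([[np.cos(Y),-np.sin(Y)],[np.sin(Y),np.cos(Y)]])
H,Sa,V=cv2.split(cv2.cvtColor(S[0],cv2.COLOR_BGR2HSV));k=((H<14)&(Sa>125)&(V<118)).astype(np.uint8)*255
v,c=blob(k,366,188,412,196); u=np.array([190+(543+660-800)/2/400*120,150+148/255*100]); X,e=tri(T,u,S,v); d=C.T@(X[:2]-[.524,.16]); print(u,v,X,e,d,"bail",np.arctan2(X[2]-.076,.085-d[0]))
from bench import job_done
print(job_done())
E
```

```text
[250.45       208.03921569] [387.98290598 192.74236874] [0.5068212  0.15883179 0.0770335 ] [np.float64(0.0011877290097665495), np.float64(0.0011877290097664053)] [-0.0172176   0.00017393] bail 0.010110467900428079
the job is handed in; nothing more can be done
None
```

The short sausage is lying in the empty short bay and the bail is shut. I handed the job in at about 20 s; it returned no verdict.

**What I did:** I swung the bail back from about 1.4 to 2.04 rad and set the short sausage down until it touched the floor. I opened the fingers only a little, since the tins stand on either side, and then pressed the bail down into its catches.

**Last checks:**
- **Bail:** the two camera views put the grip at a height of 77 mm, which is about 0.01 rad from shut. The press also stopped at 83.8 mm against an expected 84 mm, with the force rising.
- **Sausage:** it matches the outline I drew for a centred, seated sausage to within about 2 mm. I judged this by eye from the picture, not from a separate measurement.
- **Everything else:** the tins, jar, tubs and other two sausages look unmoved by eye; I didn't measure them. The arm was clear of everything at the end.

No check failed or disagreed. While seating the sausage, the wrist force briefly reached about 24 N, well under the 120 N limit.

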